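Take one tray off the nested stack and load it under the pellet press

TASK

Lift the top tray off the nested stack of rectangular steel trays, leaving the trays under it seated in their stand. Set it down on the loading deck of the pellet press, in front of the guides, then push it straight in until it is fully home against the back stop, under the spout. Do not disturb the other things on the bench.

Things in the scene. Friction and masses are not known exactly. Their poses are not given: they have to be found in the camera images.
- tray_top_mid (a point): Centre (half-way up) of the top one of four equal steel trays nested in a stack. Tray: 60 mm wide (x), 110 long (y), 34 tall (z up), about 0.2 kg, open top, walls tapering to a 39 x 89 mm bottom. Around its top edge an upright rim band 10 mm high fills the 60 x 110 outline: it lies 7 to 17 mm above this point and can be gripped across the 60 mm width.
- tray_next_mid (a point): Centre (half-way up) of the second tray, same shape, 15 mm below the top one; two more are nested under it. A 5 mm gap separates one rim band from the next below, so fingers reaching more than 15 mm below the stack's top edge grip this tray too. Nested walls have under 2 mm of play.
- tray_stand: Fixed white plastic block, 85 mm (x) by 135 mm (y), in whose low rim (8 mm high) the bottom tray stands, trays lengthwise along its y. Its origin is 30 mm below the surface on which the bottom tray stands; this height above the bench varies.
- press: Fixed bench pellet press. Origin on the bench under the centre of the tray's home place; y points into the machine (push direction), z up. Flat aluminium deck, top 8 mm above the bench, 120 mm wide (x), from y = -175 to +65 mm. The back stop's face, 44 mm high, is at y = +55 mm. Its housing (260 mm wide, 270 mm tall) begins at y = +70 mm.
- press_home (a point): Where the tray's centre (half-way up) is when fully home (touching the back stop): on the press's axis, 25 mm above the bench; axes as the press. A spout 52 mm wide hangs over it from y = +7 mm inwards, 59 to 98 mm above the bench, so the tray cannot be set down here from above.
- press_load (a point): Point on the deck's surface, 105 mm before home (press y = -105 mm), above which a tray lying lengthwise can be set down and pushed. Further in, two guides 12 mm high, flared from about 95 mm apart at press y = -95 mm to 54 mm at y = -50 mm, then straight to y = +52 mm, take the tray's narrow bottom between them; the rim passes above.
- reagent_bottle: Bystander: amber bottle, 64 mm diameter, 130 mm tall, standing. Origin at the centre of its underside.
- beaker: Bystander: glass beaker, 70 mm diameter, 80 mm tall, standing. Origin at the centre of its underside.
- sample_jar: Bystander: white jar, 52 mm diameter, 60 mm tall, standing. Origin at the centre of its underside.
- spanner: Bystander: steel spanner lying flat, 160 mm long. Origin at the centre of its underside.
- screwdriver: Bystander: screwdriver with black handle lying flat, 170 mm long. Origin at the centre of its underside.
- check_weight: Bystander: brass cylinder, 40 mm diameter, 35 mm tall, standing. Origin at the centre of its underside.
- round_dishes: Bystander: short stack of ROUND aluminium dishes (one piece), 88 mm diameter, 60 mm tall; may stand on either side of the rectangular stack. Origin at the centre of its underside.

How it is judged (in metres and radians):
On the way, in this order (a step that is already met when the one before it is completed fails the run):
1. the top tray is lifted clear of the stack (its centre at least 45 mm above the next tray's) (z of tray_top_mid in the frame of tray_next_mid above 0.045 m), for 0.1 s.
2. the tray stands level on the press's loading deck, in front of its home (centre 40 to 160 mm short of home) (y of tray_top_mid in the frame of press_home between -0.16 and -0.04 m and x of tray_top_mid in the frame of press_home between -0.03 and 0.03 m and z of tray_top_mid in the frame of press_home below 0.006 m and angle between tray_top_mid's own z axis and vertical below 0.1 rad), for 0.2 s.
At the end, for the whole second after the job is handed in: The tray rests flat in the press, lengthwise between the guides, its centre within 5 mm of fully home along the push, 8 mm sideways and 5 mm in height, level within 0.06 rad and in line within 0.12 rad, at rest; the next tray is within 12 mm of where it was and level within 0.06 rad (y of tray_top_mid in the frame of press_home above -0.005 m and x of tray_top_mid in the frame of press_home between -0.008 and 0.008 m and z of tray_top_mid in the frame of press_home between -0.005 and 0.005 m and angle between each of tray_top_mid, tray_next_mid's own z axis and vertical below 0.06 rad and angle between the y axis of tray_top_mid and the y axis of press_home, either way round below 0.12 rad and linear speed of tray_top below 0.02 m/s and distance of tray_next_mid from where it was at the start of the episode below 0.012 m); the robot touches nothing.
It fails at once if the next tray is dragged up or shifted by more than 12 mm (distance of tray_next_mid from where it was at the start of the episode above 0.012 m).
It fails at once if the tray is tipped by more than 35 degrees (angle between tray_top_mid's own z axis and vertical above 0.61 rad).
It fails at once if a bystander is moved by more than 25 mm (distance of any of reagent_bottle, beaker, sample_jar, spanner, screwdriver, check_weight, round_dishes from where it was at the start of the episode above 0.025 m).
It also fails if it takes over 54 s, if anything falls off the work surface, if the arm or the gripper's body presses on something with over 40 N, if the wrist force passes 120 N, or if a joint passes its speed limit or range.

ROBOT

A 6-joint arm with a two-finger parallel gripper is mounted at the origin on the work surface. World frame = base frame: x ahead of the robot, y to its left, z up, the work surface at z = 0. Lengths are in m, angles in degrees, forces in N, time in s.
With the tool pointing down it reaches from about 0.3 to 0.75 m from the base axis. Payload 8.5 kg.
Tool frame: the origin (TCP) lies midway between the tips of the shut fingers; the grasp point (between the pads) lies 19 mm behind it; z points along the fingers, y is the direction in which the jaws open and shut (so a half turn about z gives the same grasp; the last joint's range is limited). The gripper opens to 85 mm and grips with 20 to 120 N. Pads are 22 mm wide; open, the fingers measure 114 mm over their backs; the gripper's body (76 mm by 85 mm) begins 54 mm behind the grasp point. The pads swing forward as they close: fully open they stand 13 mm farther back than shut.
Start: joints at [61.977, 21.807, 74.336, -0, 83.858, -12.336], TCP at [0.149, 0.529, 0.209] pointing down, gripper open.
Joint ranges: [-178.18, 178.18], [-50.72, 133.34], [12.68, 142.11], [-81.47, 261.47], [9.98, 163.14], [-165.26, 165.26]. Speed limits (degrees/s): [136.94, 136.94, 180, 180, 180, 180].

INTERFACE

Orientations are given as a 3x3 rotation matrix whose columns are the frame's x, y, z axes.
In Python, from rig import env, viewer, ticket gives the robot as it stands. The module is installed in compiled form; this text tells all that it offers.
- The arm moves only by the shell command python3 -m pendant 'ROWS' [FORCE]. ROWS is JSON, a list of rows, each a list of 3 entries, a list of its own where there are three numbers: the shift along the world's x, y, z in mm, then the turn about the world's z in rad, then the opening, from -1 (shut) to 1 (fully open). A call has 1 to 12 rows; each row shifts and turns the pose as measured when the row begins; what a row does not reach is not made up. A row lasts 1/8 s, in which the tool goes at most 62.5 mm and 10.7 degrees, less where a joint would pass 70% of its speed; a pose out of reach is approached as far as the arm can. A call with a gripper value outside its range is refused whole. The fingers move at their own pace and stop on an object; FORCE is the grip in N (left out, the last holds). Time passes only in rows, so rows that do not move let the fingers close. It gives the time, the measured TCP pose, the force and the opening at its end, in the units of the state.
- env.observe(): the state, without advancing time (a new reading comes with each control period).
- viewer.get_image(name): name is "side" or "top"; returns (picture, depth): 480x640x3 uint8, red, green, blue; 480x640 float32, m along the optical axis (not along the pixel's ray), 0 where there is no reading.
- viewer.camera_params(name): a dict with "fx", "fy", "cx", "cy" (pixels), "rvec" (rotation vector, rad) and "tvec" (3), from world to camera coordinates, as OpenCV has them. Camera axes: x right, y down, z forward; pixel columns grow to the right and rows downward; lengths in m; the calibration is good to about 2 mm. A picture is of the moment at which its call begins. camera_params takes no time and is no camera call.
- ticket.close_job(): hands the job in, once; it reports no verdict.
The state is a dict: "time_s": time; "q": joint angles; "qvel": joint speeds; "joint_efforts": joint torques, N m; "position": TCP position; "tool_rot": TCP orientation; "ft_force": force on the tool from outside, world axes, zero at the start; "wrist_torque": the same for the moment, N m; "grip_width": finger opening in m.
Only numpy, scipy, OpenCV 4.12 (cv2) and the standard library are available. Lean on these libraries where they do the work, as an engineer would, in place of code of your own. Each camera call takes 0.05 s, during which the arm holds its last target. There are 200 camera calls.

## Working session

There is one attempt and no reset: what is moved stays moved. The work goes in short steps, Python scripts to look and compute and a shell command to move; the robot and the scene stay as the last step left them, time stands still between calls to the robot, and variables do not carry over. Pictures are saved under pics/ and viewed, about 8 in all and at most 12, crops included, and the job is handed in when it is done.

```bash
mkdir -p pics; cat > h.py <<'E'
import numpy as np, cv2
from rig import env, viewer, ticket
def cam(n):
    p=viewer.camera_params(n); R=cv2.Rodrigues(np.array(p['rvec'],float))[0]; return p,R,np.array(p['tvec'],float).ravel()
def cloud(n,d):
    p,R,t=cam(n); v,u=np.mgrid[:480,:640]
    P=np.stack([(u-p['cx'])/p['fx']*d,(v-p['cy'])/p['fy']*d,d],-1)
    return (P-t)@R
def ray(n,u,v,z):
    p,R,t=cam(n); c=-R.T@t; r=R.T@np.array([(u-p['cx'])/p['fx'],(v-p['cy'])/p['fy'],1]); return c+r*(z-c[2])/r[2]
E
python3 - <<'E'
from h import *
for n in('top','side'):
    im,d=viewer.get_image(n); cv2.imwrite(f'pics/{n}0.png',im[:,:,::-1]); np.savez(f'{n}0.npz',im=im,d=d)
    p,R,t=cam(n); print(n,-R.T@t,R[2],p['fx'])
print(env.observe())
E
```

```text
top [ 0.49015098 -0.09781988  1.1630987 ] [ 0.08937803 -0.01341067 -0.99590749] 536.6929846163974
side [ 0.54669774 -0.83449005  0.85236613] [ 0.03288822  0.69649121 -0.71681125] 590.5080338248729
{'time_s': 0.1, 'q': array([ 6.19778234e+01,  2.18379051e+01,  7.43776806e+01,  3.81948292e-04,
        8.38583455e+01, -1.23362994e+01]), 'qvel': array([-0.03788453, -0.11487458, -0.15008127,  0.11673185,  0.05906451,
       -0.04798693]), 'joint_efforts': array([ 3.37689351e-03, -4.49222374e+01, -2.31658870e+01, -2.67731493e-04,
        3.67176734e-03, -1.04134941e-05]), 'position': array([0.14857107, 0.52926413, 0.20878234]), 'tool_rot': array([[-9.62758137e-01,  2.70363450e-01, -6.12070483e-04],
       [ 2.70363996e-01,  9.62757508e-01, -1.13595535e-03],
       [ 2.82154645e-04, -1.25913208e-03, -9.99999167e-01]]), 'ft_force': array([0.27356992, 0.44082414, 0.2521261 ]), 'wrist_torque': array([-0.01601411, -0.01599092, -0.00138055]), 'grip_width': 0.08566674816794206}
```

View pics/top0.png

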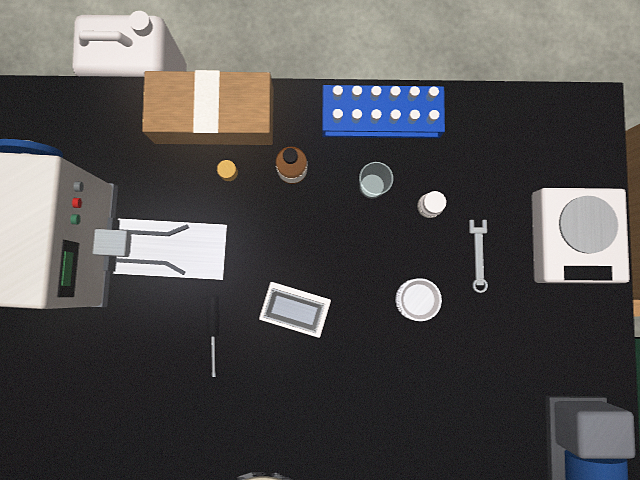

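View pics/side0.png

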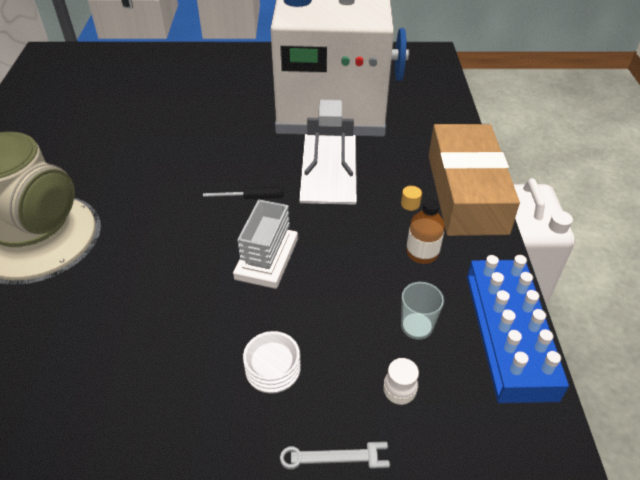

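The top view shows the tray stack at about (295,309) on its white stand, the press deck at (115–227, 218–280) with its guides opening to the right, and the round dishes at (418,300). The side view agrees. The screwdriver is at (213,340), between the two but off to one side.

```bash
python3 - <<'E'
from h import *
f=np.load('top0.npz'); im,d=f['im'],f['d']; C=cloud('top',d)
s=C[270:345,250:340].reshape(-1,3); ok=d[270:345,250:340].ravel()>0; s=s[ok]
print(np.histogram(s[:,2],bins=np.arange(-.01,.16,.005)))
def rect(P): 
    r=cv2.minAreaRect((P[:,:2]*1000).astype(np.float32)); return r
zt=np.percentile(s[:,2],99.5); print('zt',zt)
T=s[s[:,2]>zt-.012]; print('rim',len(T),rect(T),T[:,2].mean())
b=s[(s[:,2]>.02)&(s[:,2]<.045)]; print('stand',len(b),rect(b))
r=C[200:300,112:240].reshape(-1,3); col=im[200:300,112:240].reshape(-1,3).min(1)
D=r[(col>150)&(abs(r[:,2]-.008)<.008)]; print('deck',len(D),rect(D),D[:,2].mean())
# crude corners by rays
for u,v in((227,225),(224,280),(116,219),(114,274)): print(u,v,ray('top',u,v,.008))
c=cv2.resize(im[265:345,245:345],None,fx=6,fy=6,interpolation=cv2.INTER_CUBIC)
c2=cv2.resize(im[205:295,85:235],None,fx=5,fy=5,interpolation=cv2.INTER_CUBIC)
o=np.zeros((480+0,600,3),np.uint8); o[:]=c[:480,:600]; cv2.imwrite('pics/c1.png',o[:,:,::-1]); cv2.imwrite('pics/c2.png',c2[:,:,::-1])
E
```

```text
(array([  75, 2366, 1696,   28,   59,  599,  179,    0,    0,    0,    1,
          2,    2,    1,  202,  609,  109,   83,  102,  104,  147,  321,
         26,    0,    0,    0,    0,    0,    0,    0,    0,    0,    0]), array([-0.01 , -0.005,  0.   ,  0.005,  0.01 ,  0.015,  0.02 ,  0.025,
        0.03 ,  0.035,  0.04 ,  0.045,  0.05 ,  0.055,  0.06 ,  0.065,
        0.07 ,  0.075,  0.08 ,  0.085,  0.09 ,  0.095,  0.1  ,  0.105,
        0.11 ,  0.115,  0.12 ,  0.125,  0.13 ,  0.135,  0.14 ,  0.145,
        0.15 ,  0.155]))
zt 0.0998282930132149
rim 543 ((459.2326354980469, -64.68524169921875), (110.07691955566406, 60.270931243896484), 73.45579528808594) 0.09552228895839156
stand 180 ((459.8357238769531, -64.88707733154297), (132.98365783691406, 83.56840515136719), 72.68911743164062)
deck 5029 ((587.1900634765625, 204.8477783203125), (233.7862548828125, 119.72764587402344), 87.1489028930664) 0.007494475808115566
227 225 [0.63906399 0.084136   0.008     ]
224 280 [0.52022021 0.08802186 0.008     ]
116 219 [0.65020619 0.32356886 0.008     ]
114 274 [0.53149908 0.32312209 0.008     ]
```

View pics/c1.png

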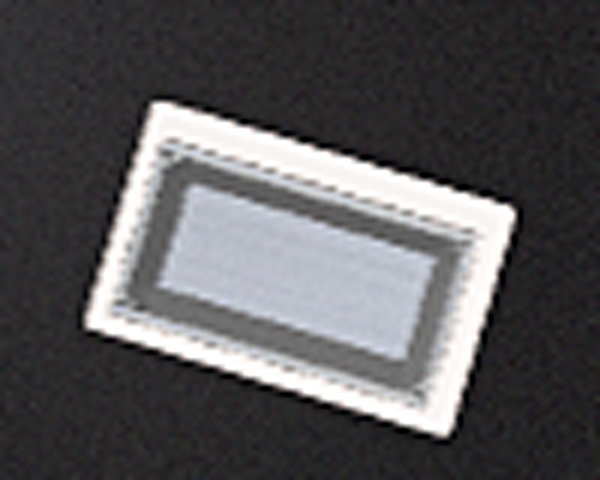

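View pics/c2.png

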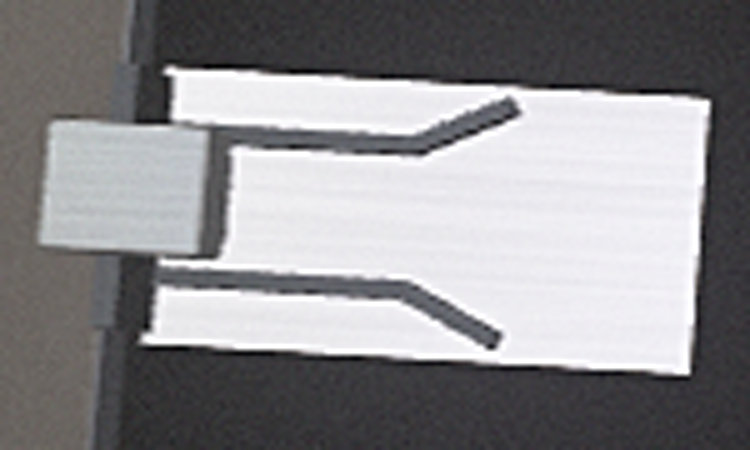

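c1 shows the stack's long axis tilted by about 17° from world y. The rim outline runs about (125,300)–(175,140)–(475,235)–(425,400). c2 shows the guides' straight parts at about (160–425, 135–146) and (160–405, 276–290), with the spout at (40–225, 120–255). Next I move over the stack.

```bash
python3 -m pendant '[[[26,-49.5,0],-0.133,0.6],[[26,-49.5,0],-0.133,0.6],[[26,-49.5,0],-0.133,0.6],[[26,-49.5,0],-0.133,0.6],[[26,-49.5,0],-0.133,0.6],[[26,-49.5,0],-0.133,0.6],[[26,-49.5,0],-0.133,0.6],[[26,-49.5,0],-0.133,0.6],[[26,-49.5,0],-0.133,0.6],[[26,-49.5,0],-0.133,0.6],[[26,-49.5,0],-0.133,0.6],[[26,-49.5,0],-0.133,0.6]]' 60
python3 - <<'E'
from h import *
# press axis from guide centrelines (top z .020), crop c2 scale 5 offset (85,205)
def w(x,y,z): return ray('top',x/5+85-.4,y/5+205-.4,z)[:2]*1000
a=[w(425,146,.02),w(230,135,.02)]; b=[w(405,290,.02),w(160,276,.02)]
for l in(a,b): v=l[1]-l[0]; print(l,np.degrees(np.arctan2(v[1],v[0])))
print('front corners',w(710,99,.008),w(690,375,.008),'flare tips',w(518,105,.02),w(495,343,.02))
E
```

```text
time_s: 1.6
position: [0.4642, -0.0829, 0.2064]
tool_rot: [[0.339, 0.941, -0.003], [0.941, -0.339, 0.002], [0.001, -0.004, -1.0]]
ft_force: [0.6, 0.7, 0.6]
grip_width: 0.0687
[array([617.61197324, 204.0984414 ]), array([621.69000333, 287.13109685])] 87.18825907859299
[array([555.99946803, 210.66825176]), array([561.22396064, 314.46257458])] 87.11844592029159
front corners [640.36514432  85.0274041 ] [521.05669132  91.03481764] flare tips [635.56206083 165.01159189] [533.75072503 171.91837671]
```

```bash
python3 -m pendant '[[[-5,18,-30],0.05,0.6],[[0,0,0],0,0.6],[[0,0,0],0,0.6]]'
python3 - <<'E'
from h import *
im,d=viewer.get_image('side'); C=cloud('side',d); s=env.observe(); p=s['position']
print(p, s['grip_width'])
m=(d>0)&(np.hypot(C[...,0]-p[0],C[...,1]-p[1])<.09)&(C[...,2]>.115)
P=C[m]-p; a=s['tool_rot'][:,1]; y=P@a
for sg in(-1,1):
    q=P[(sg*y>.02)&(P[:,2]<.06)]; print(sg,len(q),np.sort(q[:,2])[:8]*1000, np.histogram(q[:,2]*1000,bins=range(-20,60,5))[0])
c=cv2.resize(im[120:290,180:350],None,fx=3.5,fy=3.5,interpolation=cv2.INTER_CUBIC); cv2.imwrite('pics/s1.png',c[:,:,::-1])
E
```

```text
time_s: 1.98
position: [0.4608, -0.0686, 0.1758]
tool_rot: [[0.298, 0.955, -0.003], [0.955, -0.298, 0.001], [0.001, -0.003, -1.0]]
ft_force: [0.2, 0.2, 0.1]
grip_width: 0.0684
[ 0.46066027 -0.06848222  0.17566941] 0.06820372030238168
-1 164 [27.80540625 29.04918763 29.32561208 29.96685854 30.33000085 31.22968458
 31.24098636 31.45978318] [ 0  0  0  0  0  0  0  0  0  4 15 29 28 30 27]
1 137 [28.19588286 29.61573531 31.70807861 31.99259599 32.98163276 33.53975123
 33.61160478 33.80773618] [ 0  0  0  0  0  0  0  0  0  2  9 25 21 28 26]
```

View pics/s1.png

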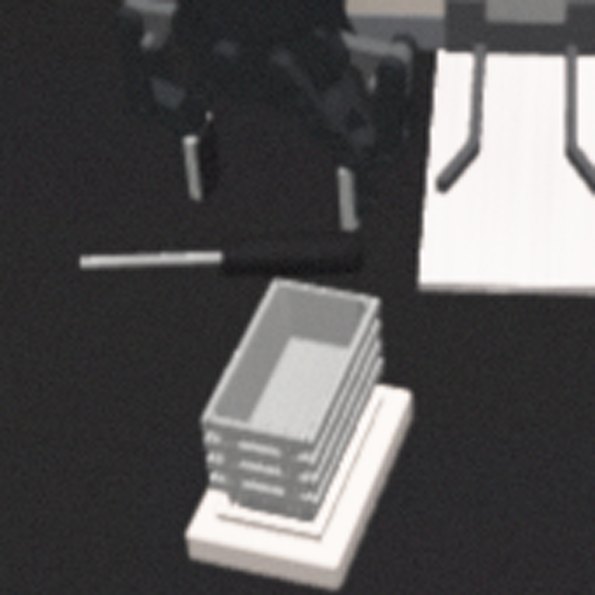

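In the crop, the fingertips end at about (195,197) and (350,228), with the stack's top rim below at (205–380, 280–440). I'll turn these into a tip height relative to the TCP.

```bash
python3 - <<'E'
from h import *
s=env.observe(); p=s['position']; tx,ty=s['tool_rot'][:,0],s['tool_rot'][:,1]
for u,v in((195,197),(350,228)):
    u=u/3.5+180-.35; v=v/3.5+120-.35
    a=ray('side',u,v,0); b=ray('side',u,v,.3)
    for off in(-.011,0):
        f=(off-(a-p)@tx)/((b-a)@tx); X=a+f*(b-a); print((X-p)*1000,'y',(X-p)@ty*1000)
# side-cam check of tray rim corners at z .099
for u,v in((280,281),(381,297),(306,440),(204,423)): print(ray('side',u/3.5+180-.35,v/3.5+120-.35,.099)*1000)
E
```

```text
[-42.21919502   1.62665703  31.48060936] y -40.90381098291018
[-44.25146301  13.79007178  21.25695314] y -46.42833057602469
[ 32.80030437 -21.77515933  31.40943972] y 37.680715278395766
[31.95674441 -9.98255386 21.18465579] y 33.401392714082654
[448.30365026  -8.55587922  99.        ]
[502.8247736  -21.87573433  99.        ]
[ 467.64814338 -126.16513148   99.        ]
[ 416.01445117 -113.69811857   99.        ]
```

```bash
python3 - <<'E'
from h import *
im,d=viewer.get_image('side'); C=cloud('side',d); s=env.observe(); p=s['position']
c=im[120:210,205:310]; g=(255*(c/255.)**.4).astype(np.uint8); cv2.imwrite('pics/s2.png',cv2.resize(g,None,fx=6,fy=6,interpolation=cv2.INTER_CUBIC)[:,:,::-1])
np.set_printoptions(linewidth=200,precision=0,suppress=True)
for u in(232,235,238,277,280,283): print(u,((C[160:200:2,u,2]-p[2])*1000))
pp,R,t=cam('side')
for o in (0,.019): 
    x=R@(p+[0,0,o])+t; print(pp['fx']*x[0]/x[2]+pp['cx'],pp['fy']*x[1]/x[2]+pp['cy'])
E
```

```text
232 [  64.   57.   52.   50.   44.   41. -178. -177. -176. -174. -176. -177. -176. -179. -172. -179. -159. -162. -178. -174.]
235 [  67.   64.   55.   54.   51.   43.   41.   35. -179. -177. -177. -176. -178. -176. -173. -176. -161. -166. -176. -175.]
238 [  60.   56.   52.   48.   45.   40.   35.   35.   31. -179. -174. -173. -174. -174. -179. -174. -163. -165. -178. -176.]
277 [  85.   81.   75.   72.   64.   64.   61.   54.   50.   44.   41.   38.   32. -154. -150. -152. -158. -160. -163. -178.]
280 [  82.   80.   77.   73.   69.   60.   54.   51.   48.   46.   40.   35.   30. -151. -153. -152. -156. -160. -169. -177.]
283 [  81.   79.   75.   71.   67.   61.   56.   53.   48.   44.   40.   35. -177. -176. -176. -173. -177. -168. -175. -178.]
261.7965149547838 190.38925793634385
261.0309388893951 181.97902292229026
```

View pics/s2.png

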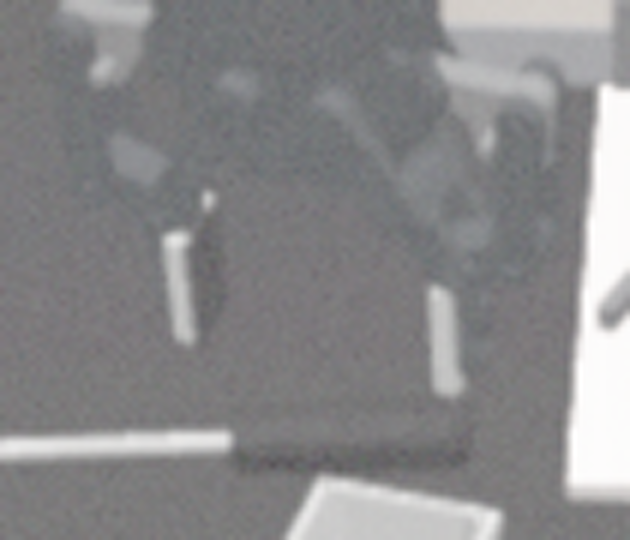

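The pads' bright ends are at (185,343) and (450,392), well above where I expected them from the TCP. I'll shut the fingers in free space, measure again, and check the camera's heights against the rim.

```bash
python3 -m pendant '[[[0,0,0],0,-1],[[0,0,0],0,-1],[[0,0,0],0,-1],[[0,0,0],0,-1],[[0,0,0],0,-1],[[0,0,0],0,-1],[[0,0,0],0,-1],[[0,0,0],0,-1]]'
python3 - <<'E'
from h import *
s=env.observe(); p=s['position']; print(p,s['grip_width'])
for n in('side','top'):
    im,d=viewer.get_image(n); C=cloud(n,d)
    if n=='side':
        c=im[120:290,180:350]; g=(255*(c/255.)**.5).astype(np.uint8); cv2.imwrite('pics/s3.png',cv2.resize(g,None,fx=3.5,fy=3.5,interpolation=cv2.INTER_CUBIC)[:,:,::-1])
        m=(d>0)&(np.hypot(C[...,0]-p[0],C[...,1]-p[1])<.05)&(C[...,2]>.115)
        P=(C[m]-p)*1000; i=np.argsort(P[:,2])[:10]; print('tips',P[i].round(0).tolist())
        m=(d>0)&(np.hypot(C[...,0]-.46,C[...,1]+.065)<.07)&(C[...,2]<.115); z=C[m][:,2]; print('side rim z',np.sort(z)[-20:].round(4), np.histogram(z,bins=np.arange(0,.115,.005)))
        m=(d>0)&(abs(C[...,0]-.585)<.04)&(abs(C[...,1]-.13)<.03); print('side deck z',np.median(C[m][:,2]))
E
```

```text
time_s: 3.08
position: [0.4611, -0.0683, 0.1772]
tool_rot: [[0.297, 0.955, -0.0], [0.955, -0.297, 0.0], [0.0, -0.001, -1.0]]
ft_force: [0.3, 1.3, -0.7]
grip_width: -0.0004
[ 0.46111796 -0.06831568  0.17723749] -0.0003995476773678752
tips [[0.0, -9.0, 23.0], [2.0, -7.0, 24.0], [-3.0, -11.0, 24.0], [-6.0, -8.0, 24.0], [-11.0, -9.0, 25.0], [-10.0, -9.0, 25.0], [2.0, -7.0, 25.0], [1.0, -10.0, 26.0], [-11.0, -8.0, 26.0], [-4.0, -10.0, 26.0]]
side rim z [0.0992 0.0992 0.0993 0.0993 0.0993 0.0993 0.0993 0.0994 0.0994 0.0994
 0.0994 0.0995 0.0996 0.0997 0.0998 0.1002 0.1003 0.1004 0.1005 0.1011] (array([293,  78,  81, 524, 227, 202,  20,  14,  36, 102, 136,  40, 182,
       569, 152, 205, 248, 166, 235, 349,   5,   0]), array([0.   , 0.005, 0.01 , 0.015, 0.02 , 0.025, 0.03 , 0.035, 0.04 ,
       0.045, 0.05 , 0.055, 0.06 , 0.065, 0.07 , 0.075, 0.08 , 0.085,
       0.09 , 0.095, 0.1  , 0.105, 0.11 ]))
side deck z 0.007354164190632347
```

View pics/s3.png

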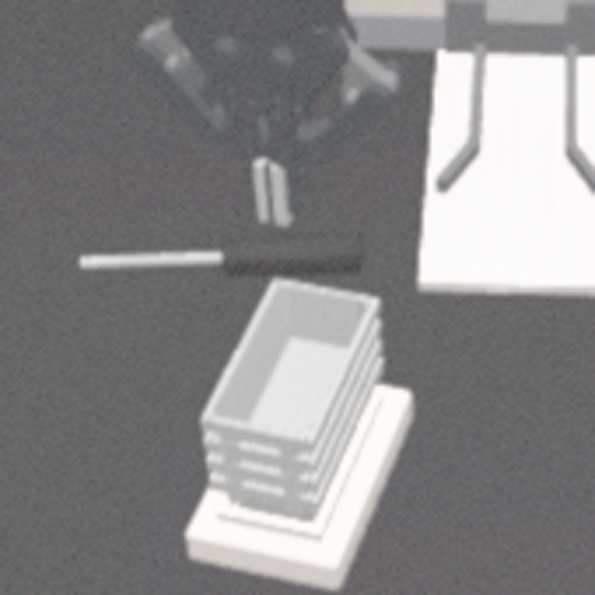

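Shut, the visible tips are at (265,222) and (288,225), still about 22 mm above the reported TCP. The camera heights themselves check out: rim 0.099, deck 0.0075. I'll test this safely by descending to the depth where the nominal TCP would still be safe, then look.

```bash
python3 -m pendant '[[[-1,2,0],0.004,0.8],[[0,0,0],0,0.8],[[0,0,0],0,0.8],[[0,0,0],0,0.8],[[0,0,0],0,0.8],[[0,0,-40],0,0.8],[[0,0,-40],0,0.8],[[0,0,-13],0,0.8],[[0,0,0],0,0.8],[[0,0,0],0,0.8]]' 40
python3 - <<'E'
from h import *
s=env.observe(); p=s['position']; print(p,s['grip_width'],s['ft_force'])
im,d=viewer.get_image('side'); C=cloud('side',d)
c=im[150:290,190:330]; g=(255*(c/255.)**.6).astype(np.uint8); cv2.imwrite('pics/s4.png',cv2.resize(g,None,fx=4,fy=4,interpolation=cv2.INTER_CUBIC)[:,:,::-1])
E
```

```text
time_s: 4.42
position: [0.461, -0.0666, 0.0829]
tool_rot: [[0.293, 0.956, 0.003], [0.956, -0.293, -0.001], [-0.0, 0.003, -1.0]]
ft_force: [-0.4, -0.0, 0.2]
grip_width: 0.0769
[ 0.4609506  -0.06655341  0.08291386] 0.07689843191703472 [-0.39234406 -0.03244751  0.22950868]
```

View pics/s4.png

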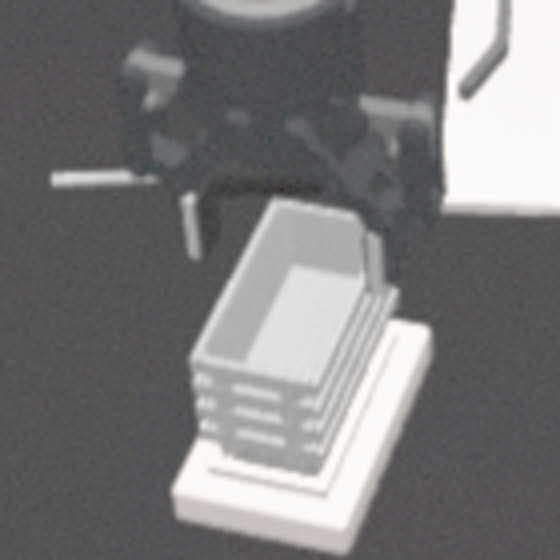

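The finger ends at (195,258) and (372,290), beside the rim corners, and their height can't be read well from this. A light trial closing to below 60 mm will tell.

```bash
python3 -m pendant '[[[0,0,0],0,0.2],[[0,0,0],0,0.2],[[0,0,0],0,0.2],[[0,0,0],0,0.2],[[0,0,0],0,0.2]]' 20
```

```text
time_s: 5.1
position: [0.4616, -0.0668, 0.0844]
tool_rot: [[0.293, 0.956, 0.006], [0.956, -0.293, -0.002], [-0.0, 0.006, -1.0]]
ft_force: [-0.2, -0.6, -0.3]
grip_width: 0.0515
```

It closed to 51 mm in air, so the tips really do stand about 22 mm higher than nominal. I'll use the half-closed fingers as a probe on the rim to get the exact tip height.

```bash
python3 -m pendant '[[[0,0,-7],0,0.2],[[0,0,0],0,0.2]]'; for i in 1; do python3 -m pendant '[[[0,0,-2],0,0.2],[[0,0,0],0,0.2]]'; done;  python3 -m pendant '[[[0,0,-2],0,0.2],[[0,0,0],0,0.2]]'
```

```text
time_s: 5.35
position: [0.4615, -0.0668, 0.0768]
tool_rot: [[0.293, 0.956, 0.006], [0.956, -0.293, -0.002], [-0.0, 0.006, -1.0]]
ft_force: [-0.4, -0.3, 0.1]
grip_width: 0.0515
time_s: 5.6
position: [0.4615, -0.0668, 0.0745]
tool_rot: [[0.293, 0.956, 0.005], [0.956, -0.293, -0.002], [-0.0, 0.006, -1.0]]
ft_force: [-0.3, -0.7, 0.0]
grip_width: 0.0511
time_s: 5.85
position: [0.4616, -0.0668, 0.0727]
tool_rot: [[0.293, 0.956, 0.006], [0.956, -0.293, -0.002], [-0.0, 0.006, -1.0]]
ft_force: [-0.7, 0.0, 2.3]
grip_width: 0.0511
```

```bash
python3 -m pendant '[[[0,0,-1.5],0,0.2],[[0,0,0],0,0.2]]'
```

```text
time_s: 6.1
position: [0.4617, -0.0668, 0.0727]
tool_rot: [[0.293, 0.956, 0.007], [0.956, -0.293, -0.003], [-0.001, 0.007, -1.0]]
ft_force: [-1.0, 0.4, 4.1]
grip_width: 0.051
```

```bash
python3 -m pendant '[[[-2.5,1.5,6],0,0.8],[[0,0,0],0,0.8],[[0,0,0],0,0.8],[[0,0,0],0,0.8],[[0,0,-10],0,0.8],[[0,0,-6],0,0.8],[[0,0,0],0,0.8],[[0,0,0],0,0.8]]' 20
```

```text
time_s: 7.1
position: [0.4587, -0.0651, 0.061]
tool_rot: [[0.293, 0.956, 0.005], [0.956, -0.293, -0.002], [-0.001, 0.006, -1.0]]
ft_force: [-0.3, -0.8, 0.0]
grip_width: 0.0767
```

Now I close with moderate force.

```bash
python3 -m pendant '[[[0,0,-0.5],0,-0.2],[[0,0,0],0,-0.2],[[0,0,0],0,-0.2],[[0,0,0],0,-0.2],[[0,0,0],0,-0.2],[[0,0,0],0,-0.2]]' 40
```

```text
time_s: 7.85
position: [0.4591, -0.0652, 0.0611]
tool_rot: [[0.293, 0.956, 0.007], [0.956, -0.293, -0.003], [-0.001, 0.007, -1.0]]
ft_force: [0.2, -0.6, 1.1]
grip_width: 0.059
```

Gripped at 59 mm. I lift slowly at first and watch the force, then go clear.

```bash
python3 -m pendant '[[[0,0,2],0,-0.2],[[0,0,2],0,-0.2],[[0,0,3],0,-0.2],[[0,0,3],0,-0.2]]'
python3 - <<'E'
from h import *
s=env.observe(); print(s['position'],s['ft_force'])
im,d=viewer.get_image('side'); C=cloud('side',d)
c=im[150:290,190:330]; g=(255*(c/255.)**.6).astype(np.uint8); cv2.imwrite('pics/s5.png',cv2.resize(g,None,fx=4,fy=4,interpolation=cv2.INTER_CUBIC)[:,:,::-1])
E
```

```text
time_s: 8.35
position: [0.4586, -0.0651, 0.0712]
tool_rot: [[0.293, 0.956, 0.005], [0.956, -0.293, -0.002], [-0.001, 0.006, -1.0]]
ft_force: [0.4, -0.8, -1.3]
grip_width: 0.0589
[ 0.45861433 -0.06506948  0.0711549 ] [ 0.44937119 -0.79319095 -1.33276019]
```

View pics/s5.png

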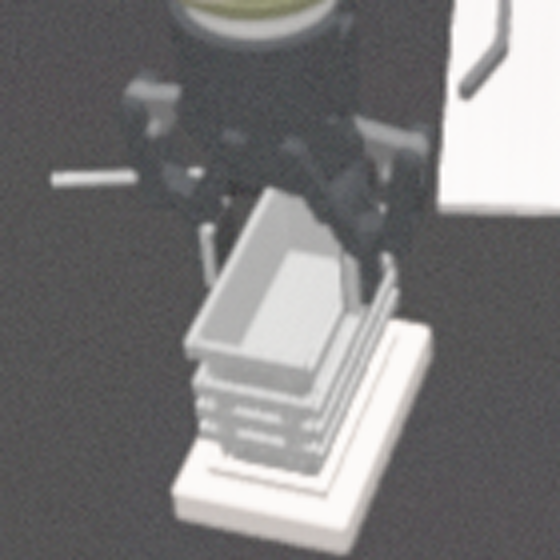

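The top tray (rim at (190–335, 190–385)) is lifted about 10 mm, level and alone; the next tray stays in the stack. Next: lift on and carry.

```bash
python3 -m pendant '[[[0,0,20],0,-0.2],[[0,0,30],0,-0.2],[[0,0,30],0,-0.2],[[0,0,0],0,-0.2],[[10,20,0],0.03,-0.2],[[25,40,0],0.05,-0.2],[[30,50,0],0.05,-0.2],[[30,50,0],0.05,-0.2],[[20,40,0],0.04,-0.2],[[8,15,0],0.02,-0.2],[[0,0,0],0,-0.2],[[0,0,0],0,-0.2]]'
```

```text
time_s: 9.9
position: [0.5804, 0.1552, 0.1434]
tool_rot: [[0.054, 0.999, -0.009], [0.999, -0.054, -0.002], [-0.003, -0.008, -1.0]]
ft_force: [-0.8, -0.2, -2.0]
grip_width: 0.0587
```

```bash
python3 -m pendant '[[[4.5,3,-20],0.004,-0.2],[[0,0,-40],0,-0.2],[[0,0,-40],0,-0.2],[[0,0,-24],0,-0.2],[[0,0,0],0,-0.2],[[0,0,0],0,-0.2]]'
```

```text
time_s: 10.65
position: [0.5842, 0.1506, 0.0188]
tool_rot: [[0.06, 0.998, -0.005], [0.998, -0.06, -0.003], [-0.004, -0.005, -1.0]]
ft_force: [-0.8, -0.9, -0.8]
grip_width: 0.0588
```

```bash
python3 -m pendant '[[[0,2,-9],0.01,-0.2],[[0,0,-2],0,-0.2],[[0,0,0],0,-0.2]]'; python3 -m pendant '[[[0,0,-2],0,-0.2],[[0,0,0],0,-0.2]]';python3 -m pendant '[[[0,0,-1.5],0,-0.2],[[0,0,0],0,-0.2]]'
```

```text
time_s: 11.02
position: [0.5853, 0.1524, 0.0095]
tool_rot: [[0.05, 0.999, -0.001], [0.999, -0.05, -0.003], [-0.003, -0.001, -1.0]]
ft_force: [1.0, -0.4, -1.4]
grip_width: 0.0589
time_s: 11.28
position: [0.5854, 0.1525, 0.0077]
tool_rot: [[0.05, 0.999, -0.001], [0.999, -0.05, -0.003], [-0.003, -0.001, -1.0]]
ft_force: [-0.2, -0.6, -2.3]
grip_width: 0.0589
time_s: 11.52
position: [0.5855, 0.1526, 0.0062]
tool_rot: [[0.05, 0.999, -0.001], [0.999, -0.05, -0.003], [-0.003, -0.0, -1.0]]
ft_force: [-0.3, 0.5, -1.6]
grip_width: 0.059
```

```bash
python3 -m pendant '[[[0,0,-1.5],0,-0.2],[[0,0,0],0,-0.2]]';python3 -m pendant '[[[0,0,-1.5],0,-0.2],[[0,0,0],0,-0.2]]'
```

```text
time_s: 11.78
position: [0.5857, 0.1526, 0.0054]
tool_rot: [[0.05, 0.999, 0.0], [0.999, -0.05, -0.003], [-0.003, 0.0, -1.0]]
ft_force: [0.6, 0.3, -1.2]
grip_width: 0.059
time_s: 12.02
position: [0.5859, 0.1526, 0.0054]
tool_rot: [[0.05, 0.999, 0.001], [0.999, -0.05, -0.003], [-0.003, 0.002, -1.0]]
ft_force: [0.4, 0.1, -2.4]
grip_width: 0.0589
```

```bash
python3 -m pendant '[[[0,0,-3],0,-0.2],[[0,0,0],0,-0.2],[[0,0,0],0,-0.2]]'
python3 - <<'E'
from h import *
im,d=viewer.get_image('side')
c=im[90:220,270:400]; g=(255*(c/255.)**.6).astype(np.uint8); cv2.imwrite('pics/s6.png',cv2.resize(g,None,fx=4.5,fy=4.5,interpolation=cv2.INTER_CUBIC)[:,:,::-1])
C=cloud('side',d); m=(d>0)&(abs(C[...,0]-.585)<.05)&(abs(C[...,1]-.12)<.05)&(C[...,2]<.06); z=C[m][:,2]
print(np.histogram(z,bins=np.arange(0,.06,.003)))
r=C[m]; n=r[(abs(r[:,1]-.11)<.015)]; print(np.sort(n[:,2])[-15:].round(3))
E
```

```text
time_s: 12.4
position: [0.5862, 0.1526, 0.0054]
tool_rot: [[0.05, 0.999, 0.004], [0.999, -0.05, -0.003], [-0.003, 0.004, -1.0]]
ft_force: [0.5, 0.2, -1.6]
grip_width: 0.0591
(array([143, 172, 482, 216,  62,  24,  32,  22,  22,  25,  24,  48,  66,
       102,  60,  18,  12,  15,  14]), array([0.   , 0.003, 0.006, 0.009, 0.012, 0.015, 0.018, 0.021, 0.024,
       0.027, 0.03 , 0.033, 0.036, 0.039, 0.042, 0.045, 0.048, 0.051,
       0.054, 0.057]))
[0.043 0.043 0.043 0.043 0.043 0.043 0.043 0.043 0.043 0.044 0.044 0.044
 0.044 0.044 0.044]
```

View pics/s6.png

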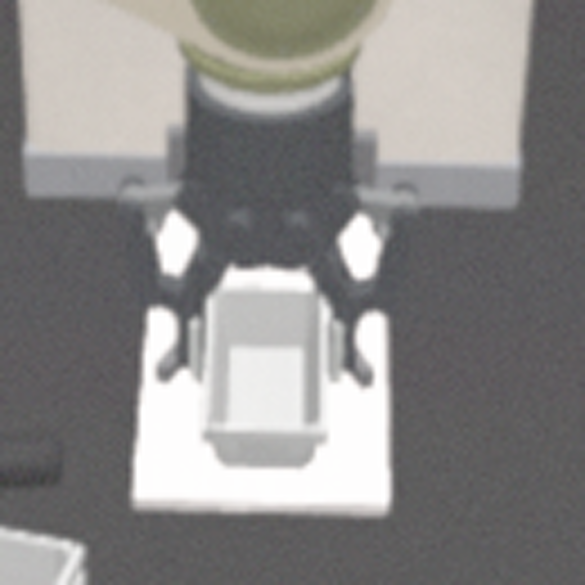

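The tray stands on the deck, centred before the guides: rim (205–325, 285–435), deck front edge at row 505. The fingers are beside it and the rim is about 1 mm above seated height. I release, rise, and measure with the top camera after going behind.

```bash
python3 -m pendant '[[[0,0,0],0,0.75],[[0,0,0],0,0.75],[[0,0,0],0,0.75],[[0,0,0],0,0.75],[[0,0,15],0,0.75],[[0,0,40],0,0.75],[[0,0,40],0,0.3],[[0,-40,0],0,-0.05],[[0,-38,0],0,-0.05],[[0,0,0],0,-0.05],[[0,0,0],0,-0.05],[[0,0,0],0,-0.05]]'
python3 - <<'E'
from h import *
print(env.observe()['position'])
for n in('top','side'):
    im,d=viewer.get_image(n); C=cloud(n,d)
    m=(d>0)&(abs(C[...,0]-.585)<.05)&(abs(C[...,1]-.152)<.09)&(C[...,2]>.03)&(C[...,2]<.052); P=C[m]
    print(n,m.sum(),cv2.minAreaRect((P[:,:2]*1000).astype(np.float32)),np.percentile(P[:,2],[50,90,97]))
E
```

```text
time_s: 13.95
position: [0.587, 0.0742, 0.11]
tool_rot: [[0.047, 0.999, 0.011], [0.999, -0.047, -0.004], [-0.003, 0.011, -1.0]]
ft_force: [-0.0, -0.5, -0.1]
grip_width: 0.0406
[0.58704193 0.07421284 0.1100454 ]
top 135 ((559.9207153320312, 163.41513061523438), (86.61292266845703, 9.157712936401367), 86.23129272460938) [0.04018069 0.04369485 0.0455874 ]
side 421 ((582.60888671875, 153.08779907226562), (114.92189025878906, 59.1641960144043), 87.66191101074219) [0.03904001 0.04238735 0.04352388]
```

```bash
python3 -m pendant '[[[-3,-2,-40],0,-0.05],[[-2,0,-40],0,-0.05],[[0,0,-16],0,-0.05],[[0,0,0],0,-0.05],[[0,0,0],0,-0.05]]'
```

```text
time_s: 14.68
position: [0.5823, 0.0749, 0.0122]
tool_rot: [[0.043, 0.999, 0.013], [0.999, -0.043, -0.004], [-0.003, 0.013, -1.0]]
ft_force: [0.8, -0.1, 0.6]
grip_width: 0.0405
```

```bash
python3 -m pendant '[[[-1,0,-5],0.002,-0.05],[[0,0,0],0,-0.05],[[0.2,5,0],0,-0.05],[[0.3,6,0],0,-0.05],[[0.3,6,0],0,-0.05],[[0.3,6,0],0,-0.05],[[0.3,6,0],0,-0.05],[[0.3,6,0],0,-0.05],[[0.3,6,0],0,-0.05]]'
python3 - <<'E'
from h import *
im,d=viewer.get_image('side'); C=cloud('side',d)
c=im[90:220,270:400]; g=(255*(c/255.)**.6).astype(np.uint8); cv2.imwrite('pics/s7.png',cv2.resize(g,None,fx=4.5,fy=4.5,interpolation=cv2.INTER_CUBIC)[:,:,::-1])
E
```

```text
time_s: 15.8
position: [0.5844, 0.1186, 0.0089]
tool_rot: [[0.041, 0.999, 0.016], [0.999, -0.041, -0.004], [-0.004, 0.016, -1.0]]
ft_force: [0.5, -1.1, -0.4]
grip_width: 0.0405
```

View pics/s7.png

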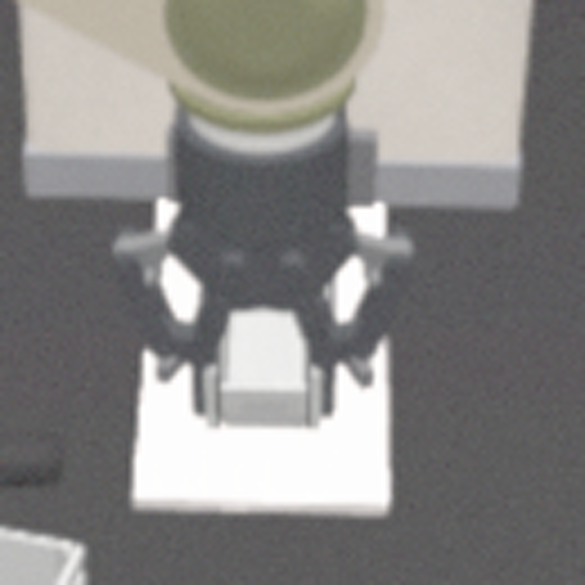

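The pads, at (210,395) and (315,395), are behind the tray's rear wall, which has moved evenly from row 432 to 385. The push is going straight, so I continue.

```bash
python3 -m pendant '[[[-0.5,6,-1],0.002,-0.05],[[0,6,0],0.002,-0.05],[[0.2,6,0],0,-0.05],[[0.2,6,0],0,-0.05],[[0.2,6,-0.5],0,-0.05],[[0.3,6,0],0,-0.05],[[0.3,6,0],0,-0.05]]'; python3 -m pendant '[[[0.2,6,-0.5],0,-0.05],[[0.2,6,0],0,-0.05],[[0.2,5,0],0,-0.05]]'
```

```text
time_s: 16.73
position: [0.5853, 0.1638, 0.0076]
tool_rot: [[0.037, 0.999, 0.017], [0.999, -0.037, -0.004], [-0.004, 0.017, -1.0]]
ft_force: [-0.1, -2.2, 0.4]
grip_width: 0.0408
time_s: 17.1
position: [0.586, 0.1821, 0.0071]
tool_rot: [[0.037, 0.999, 0.017], [0.999, -0.037, -0.004], [-0.004, 0.017, -1.0]]
ft_force: [-0.9, -0.9, 1.8]
grip_width: 0.0407
```

```bash
python3 -m pendant '[[[0.2,5,0],0,-0.05],[[0.2,5,0],0,-0.05],[[0,0,0],0,-0.05]]'; python3 -m pendant '[[[0.1,3,0],0,-0.05],[[0,0,0],0,-0.05]]'; python3 -m pendant '[[[0.1,3,0],0,-0.05],[[0,0,0],0,-0.05]]'
```

```text
time_s: 17.48
position: [0.5863, 0.1933, 0.007]
tool_rot: [[0.036, 0.999, 0.017], [0.999, -0.036, -0.004], [-0.003, 0.017, -1.0]]
ft_force: [-0.1, 0.4, 0.7]
grip_width: 0.0407
time_s: 17.73
position: [0.5864, 0.1965, 0.0069]
tool_rot: [[0.036, 0.999, 0.017], [0.999, -0.036, -0.004], [-0.003, 0.017, -1.0]]
ft_force: [0.3, 0.4, -0.1]
grip_width: 0.0409
time_s: 17.98
position: [0.5862, 0.1976, 0.0069]
tool_rot: [[0.037, 0.999, 0.015], [0.999, -0.036, -0.007], [-0.007, 0.015, -1.0]]
ft_force: [1.0, -0.2, 0.7]
grip_width: 0.0404
```

```bash
python3 -m pendant '[[[0.1,3,0],0,-0.05],[[0,0,0],0,-0.05]]'; python3 -m pendant '[[[0.1,3,0],0,-0.05],[[0,0,0],0,-0.05]]'
```

```text
time_s: 18.23
position: [0.5861, 0.1973, 0.0069]
tool_rot: [[0.037, 0.999, 0.013], [0.999, -0.037, -0.013], [-0.013, 0.014, -1.0]]
ft_force: [0.0, 0.1, -0.1]
grip_width: 0.0406
time_s: 18.48
position: [0.5859, 0.1973, 0.0069]
tool_rot: [[0.038, 0.999, 0.012], [0.999, -0.038, -0.019], [-0.018, 0.012, -1.0]]
ft_force: [-0.2, -0.8, -0.3]
grip_width: 0.0404
```

It stops firmly at y = 0.1973 (I expected about 0.197). I back off and check.

```bash
python3 -m pendant '[[[0,-10,0],0,-0.05],[[0,-30,0],0,-0.05],[[0,-30,20],0,-0.05],[[0,-40,40],0,-0.05],[[-20,-50,40],0,-0.05],[[-30,-50,30],0,-0.05],[[-40,-40,0],0,-0.05],[[-40,-40,0],0,-0.05],[[0,0,0],0,-0.05]]'
python3 - <<'E'
from h import *
out=[]
for n in('top','side'):
    im,d=viewer.get_image(n); C=cloud(n,d)
    m=(d>0)&(abs(C[...,0]-.59)<.045)&(abs(C[...,1]-.24)<.07)&(C[...,2]>.033)&(C[...,2]<.05); P=C[m]*1000
    print(n,m.sum(),cv2.minAreaRect(P[:,:2].astype(np.float32)),np.percentile(P[:,2],[50,90,97]), 'ymin',np.percentile(P[:,1],[0,2,5]),'x',np.percentile(P[:,0],[0,2,98,100]))
    m=(d>0)&(np.hypot(C[...,0]-.459,C[...,1]+.065)<.08)&(C[...,2]>.075)&(C[...,2]<.11); P=C[m]*1000
    print(' stack',m.sum(),cv2.minAreaRect(P[:,:2].astype(np.float32)),np.percentile(P[:,2],[50,97]))
    c=im[205:295,85:235] if n=='top' else im[90:220,270:400]
    out.append(cv2.resize(c,(400,240) if n=='top' else (400,400),interpolation=cv2.INTER_CUBIC))
    np.savez(n+'1.npz',im=im,d=d)
o=np.zeros((400,800,3),np.uint8); o[:240,:400]=out[0]; o[:,400:]=out[1]; cv2.imwrite('pics/f.png',o[:,:,::-1])
E
```

```text
time_s: 19.6
position: [0.4552, -0.0937, 0.1352]
tool_rot: [[0.036, 0.999, 0.017], [0.999, -0.036, -0.017], [-0.016, 0.017, -1.0]]
ft_force: [0.9, 0.5, -0.1]
grip_width: 0.0408
top 325 ((588.2085571289062, 257.2566223144531), (101.0031509399414, 59.987735748291016), 87.67510986328125) [40.14645359 43.53600717 45.01362158] ymin [206.75332054 207.19105608 207.65545803] x [556.37027474 557.94808548 618.21116367 618.94575163]Traceback (most recent call last):
  File "<stdin>", line 8, in <module>
    return _quantile_unchecked(
        a, q, axis, out, overwrite_input, method, keepdims, weights)
    return _ureduce(a,
                    func=_quantile_ureduce_func,
    ...<5 lines>...
                    overwrite_input=overwrite_input,
                    method=method)
    r = func(a, **kwargs)
    result = _quantile(arr,
                       quantiles=q,
    ...<2 lines>...
                       out=out,
                       weights=wgt)
    slices_having_nans = np.isnan(arr[-1, ...])
                                  ~~~^^^^^^^^^
IndexError: index -1 is out of bounds for axis 0 with size 0
```

```bash
python3 -m pendant '[[[0,0,50],0,-0.05],[[-50,-30,30],0,-0.05],[[-40,-45,0],0,-0.05],[[-20,-45,0],0,-0.05],[[0,-45,0],0,-0.05],[[0,0,0],0,-0.05]]'
python3 - <<'E'
from h import *
out=[]
for n in('top','side'):
    im,d=viewer.get_image(n); C=cloud(n,d); np.savez(n+'1.npz',im=im,d=d); d0=np.load(n+'0.npz')['d']
    for nm,cx,cy,lo,hi in(('tray',.59,.24,.033,.05),('stack',.459,-.065,.075,.095)):
        m=(d>0)&(abs(C[...,0]-cx)<.05)&(abs(C[...,1]-cy)<.07)&(C[...,2]>lo)&(C[...,2]<hi); P=C[m]*1000
        if len(P)>9: print(n,nm,len(P),cv2.minAreaRect(P[:,:2].astype(np.float32)),np.percentile(P[:,2],[50,90,97]),'ymin',P[:,1].min())
    # same pixels: back stop face position by press-deck points
    c=im[205:295,85:235] if n=='top' else im[60:300,200:420]
    out.append(cv2.resize(c,(400,240) if n=='top' else (400,436),interpolation=cv2.INTER_CUBIC))
o=np.zeros((436,800,3),np.uint8); o[:240,:400]=out[0]; o[:,400:]=out[1]; cv2.imwrite('pics/f.png',o[:,:,::-1])
E
```

```text
time_s: 20.4
position: [0.3502, -0.2584, 0.2172]
tool_rot: [[0.024, 0.999, 0.023], [1.0, -0.024, -0.018], [-0.018, 0.023, -1.0]]
ft_force: [-0.0, 0.1, -0.3]
grip_width: 0.0407
top tray 324 ((588.3961181640625, 257.8574523925781), (102.17982482910156, 60.305198669433594), 87.61812591552734) [40.02413302 43.41033146 44.84325399] ymin 206.22885630341432
top stack 484 ((459.28643798828125, -64.89738464355469), (109.9962158203125, 59.980018615722656), 73.5228500366211) [81.13691495 84.78160847 85.75674186] ymin -124.90798290460182
side tray 240 ((585.14453125, 257.2513122558594), (105.76889038085938, 58.41179275512695), 87.73127746582031) [40.07961448 43.00338674 44.35545215] ymin 204.0089094055565
side stack 594 ((457.2936096191406, -64.61911010742188), (115.68138122558594, 61.279754638671875), 73.30402374267578) [80.69387297 83.5526596  84.38819148] ymin -125.53907627803729
```

View pics/f.png

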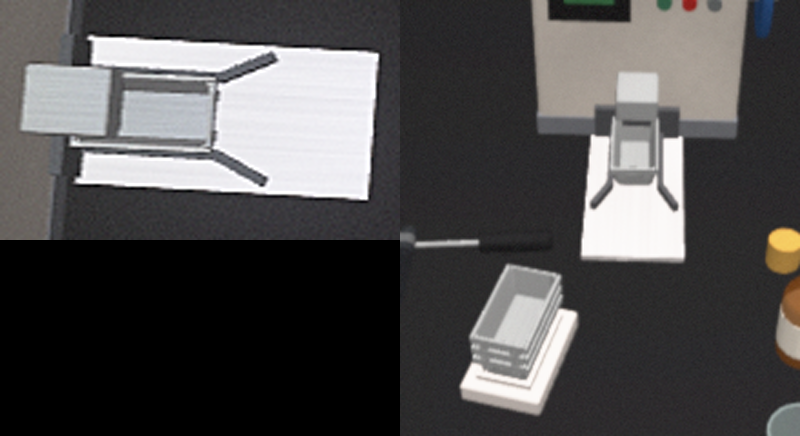

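```bash
python3 -c "
from h import *
ticket.close_job(); print(env.observe()['time_s'])"
```

```text
the job is handed in; nothing more can be done
the job is handed in; nothing more can be done
```

The top tray is off the stack and pushed home against the press's back stop. I handed the job in at about 20 s of robot time; no verdict is reported. I gripped the rim band at 59 mm with 40 N, set the tray on the deck about 110 mm short of home, let go, and pushed it in from behind with the fingers part open.

**Final position:**

| Check | Reading |
|---|---|
| Rear edge of tray | y ≈ 0.207–0.208 m (expected 0.208 m when home) |
| Sideways offset from press axis | about 1.5 mm by the top camera, 4–5 mm by the side camera (limit 8 mm) |
| In line with the press | about 0.5° off |
| Rim height | about 43 mm (42 mm expected when seated) |

The next tray reads at the same place as the top tray before it was lifted: (459.3, −64.9) mm against (459.2, −64.7) mm. Its top edge is at 0.084 m, also as expected. I did not measure the other bench items one by one; none looked disturbed in the last pictures, and the arm was clear of everything.

**What disagreed:**
- **Fingertip height:** the tips stood about 22 mm higher than the reported TCP implied. I settled this by closing above the tray and then touching the rim, and used that height from then on.
- **Set-down:** the arm stopped about 1 mm above the deck without showing a contact force, so the tray dropped about 1 mm on release.
- **Back stop:** the force reading showed no rise there either. I judged "home" from the push stopping at y = 0.1973 m and from the camera measurements.

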